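Set and lock the hold-down stop on the amber bottle

TASK

Two hold-down stands are on the cupboard shelf. On the one that holds the slim amber syrup bottle, lower the stop by its top knob until the rubber foot rests on the bottle cap, without bearing down hard on the glass, and then lock it by swinging the stand's clamp lever right over to its end. Leave the bottle standing under the stop.

Things in the scene. Friction and masses are not known exactly. Their poses are not given: they have to be found in the camera images.
- stop_foot: Rubber disc, 32 mm wide, 10 thick, under the vertical stop rod over the bottle. Origin: centre of its underside; z up, +x to the stand's column, -x its front. Untouched, the top of the rod's round knob (40 mm wide, 22 high) is 122 mm above. Rod slides down with 6 N and stays put; foot starts 27 to 42 mm above the cap and is sprung: yields up 8 mm (3 N), then is rigid; rod ends 13 mm past touch.
- bottle: Empty amber glass bottle, white twist cap, 52 mm across, 110 mm high, about 140 g, loose on the 12 mm base of an aluminium stand (204 mm high, steel column behind, arm over the bottle); a twin stand holds a squat clear jar. Origin: centre of its underside, z up; the flat cap top is 110 mm above.
- stop_lever_handle (a point): Top centre of the upright black handle (16 mm across, 35 mm clear) at the end of the flat steel clamp lever that lies on the arm of the bottle's stand, in front of the knob, and swings level. z up; x points along the lever to its upright pivot, 65 mm away, fixed 45 mm from the rod's axis on the foot's -x side. The lever bar's top is 35 mm below this point, the arm's top 46 mm.
- stop_lever (a joint): Angle of that lever, rad: 0 points straight out of the stand's front (the foot's -x); grows clockwise seen from above, taking the handle to the foot's +y side, up to the end stop at 1.5 (locked). Starts between 0 and 0.3, needs about 2 N at the handle, stays where it is left.

How it is judged:
On the way, in this order (a step that is already met when the one before it is completed fails the run):
1. the stop's foot rests on the bottle's cap (contact force between stop_foot and bottle above 0.15 N), for 0.1 s.
2. the clamp lever is swung to locked with the foot still on the cap (contact force between stop_foot and bottle above 0.15 N and value of joint stop_lever above 1.2 rad), for 0.2 s.
At the end, for the whole second after the job is handed in: The stop's foot rests on the bottle's cap (contact force above 0.15 N), the lever stands beyond 1.2 rad (its end stop is at 1.5), and the bottle stands still and upright within 0.1 rad (all of step 2 and angle between bottle's own z axis and vertical below 0.1 rad and linear speed of bottle below 0.02 m/s); the robot touches nothing.
It fails at once if the bottle is tipped by more than 0.3 rad (angle between bottle's own z axis and vertical above 0.3 rad).
It fails at once if the foot bears on the bottle with more than 60 N (contact force between stop_foot and bottle above 60 N).
It also fails if it takes over 40 s, if anything falls off the work surface, if the arm or the gripper's body presses on something with over 40 N, if the wrist force passes 120 N, or if a joint passes its speed limit or range.

ROBOT

A 7-joint arm with a two-finger parallel gripper is mounted at the origin on the work surface. World frame = base frame: x ahead of the robot, y to its left, z up, the work surface at z = 0. Lengths are in m, angles in rad, forces in N, time in s.
With the tool pointing down it reaches from about 0.35 to 0.9 m from the base axis. Payload 8.1 kg.
Tool frame: the origin (TCP) lies midway between the tips of the shut fingers; the grasp point (between the pads) lies 19 mm behind it; x points along the fingers, z is the direction in which the jaws open and shut, and the axes are right-handed (so a half turn about x gives the same grasp; the last joint's range is limited). The gripper opens to 92 mm and grips with 3 to 60 N. Pads are 19 mm wide; open, the fingers measure 130 mm over their backs; the gripper's body (75 mm by 190 mm) begins 47 mm behind the grasp point.
Start: joints at [1.101, 0.434, 0.025, 1.573, -0.012, 1.134, -0.075], TCP at [0.224, -0.583, 0.227] pointing down, gripper open.
Joint ranges: [-2.62, 2.62], [-0.44, 2.09], [-1.27, 1.32], [0.08, 2.57], [-1.32, 4.46], [0.12, 2], [-2.74, 2.74]. Speed limits (rad/s): [2.22, 2.22, 3.01, 3.01, 3.14, 3.14, 3.14].

INTERFACE

Orientations are given as a rotation vector (axis times angle).
In Python, from cell import arm, optics, finder gives the robot as it stands.
- The arm moves only by the tool send_rows, never from a script. Its argument "rows" is a list that holds one entry, the list of rows, each a list of 7 numbers: the shift along the tool's x, y, z in mm, then the turn, a rotation vector about the tool's x, y, z in degrees, then the opening in per cent of the stroke, from 0 (shut) to 100 (fully open). A call has exactly 8 rows; each row is the pose to reach, as a shift and turn from the pose commanded when the call began, along the tool's axes at that moment; what a row does not reach only later rows make up. A row lasts 1/10 s, in which the tool goes at most 50 mm and 8.59 degrees, less where a joint would pass 70% of its speed; a pose out of reach is approached as far as the arm can. A call with a gripper value outside its range is refused whole. The fingers move at their own pace and stop on an object; "grip_force" is the grip in N (left out, the last holds). Time passes only in rows, so rows that repeat a pose let the fingers close, or fill a call up. It gives the time, the measured TCP pose, the force and the opening at its end, in the units of the state.
- arm.observe(): the state, without advancing time (a new reading comes with each control period).
- optics.get_image(name): name is "side" or "top"; returns (picture, depth): 480x640x3 uint8, red, green, blue; 480x640 float32, m along the optical axis (not along the pixel's ray), 0 where there is no reading.
- optics.get_calibration(name): a dict with "camera_matrix" (3x3 intrinsics, pixels), "position" and "orientation" of the camera in the world. Camera axes: x right, y up, looking along -z (the intrinsics and any distortion apply to the point x, -y, -z); pixel columns grow to the right and rows downward; lengths in m; the calibration is good to about 2 mm. A picture is of the moment at which its call begins. get_calibration takes no time and is no camera call.
- arm.sign_off(): hands the job in, once; it reports no verdict.
Trained networks look in the newest picture that a camera, given by its name, has taken for a name from the list of things; names that differ only in an ending like _2 or _b are one class to them, and where a whole thing is asked for, a point or a joint stands for the part that bears it (a point fixed in the world has none). Each returns a list of dicts, best first, with "confidence" (0 to 1); they miss things now and then, are a little off and sometimes report something else, mostly with a low value. They report only what shows in the picture. A call takes as long as a camera call.
- finder.search_frame(camera, thing): "bbox" ([left, top, width, height] in pixels, round what is visible of it).
- finder.regions_of(camera, thing): "region" (480x640 bool, what is visible of it) and "bbox" ([left, top, width, height] in pixels, round what is visible of it).
- finder.place_of(camera, thing): "xy" ([column, row] in pixels: a listed point, or the origin of a listed thing).
The state is a dict: "clock": time; "joints": joint angles; "dq": joint speeds; "joint_efforts": joint torques, N m; "position": TCP position; "ee_rot": TCP orientation; "force": force on the tool from outside, world axes, zero at the start; "ft_torque": the same for the moment, N m; "width": opening from 0.0 (shut) to 1.0 (fully open).
Only numpy, scipy, OpenCV 4.12 (cv2) and the standard library are available. Lean on these libraries where they do the work, as an engineer would, in place of code of your own. Each camera call takes 0.05 s, during which the arm holds its last target.

## Working session

There is one attempt and no reset: what is moved stays moved. The work goes in short steps, Python scripts to look and compute and a tool call to move; the robot and the scene stay as the last step left them, time stands still between calls to the robot, and variables do not carry over. Pictures are saved under pics/ and viewed, and the job is handed in when it is done.

Besides the shell and the picture viewer there is one more tool, called after ">>>" as name(argument=value, ...), one argument or row to a line, values as JSON. send_rows: Moves the arm, as the interface text tells. Its arguments: {"type":"object","properties":{"rows":{"type":"array"},"grip_force":{"type":"number"}},"required":["rows"]}

```bash
mkdir -p pics; ls; cat > h.py <<'E'
import numpy as np, cv2
from scipy.spatial.transform import Rotation as R
from cell import arm, optics, finder
def rot(o):
    o=np.array(o,float)
    if o.shape==(3,3): return o
    return R.from_rotvec(o).as_matrix() if o.size==3 else R.from_quat(o).as_matrix()
def world(cal,u,v,d):
    K=np.array(cal["camera_matrix"]);x=(u-K[0,2])/K[0,0]*d;y=(v-K[1,2])/K[1,1]*d
    return rot(cal["orientation"])@np.array([x,-y,-d])+np.array(cal["position"])
def proj(cal,p):
    K=np.array(cal["camera_matrix"]);q=rot(cal["orientation"]).T@(np.array(p)-cal["position"])
    return np.array([K[0,0]*q[0]/-q[2]+K[0,2],K[1,1]*-q[1]/-q[2]+K[1,2]])
E
python3 - <<'E'
from h import *
s=arm.observe();print(s)
for c in("side","top"):
    print(optics.get_calibration(c))
    p,d=optics.get_image(c);cv2.imwrite(f"pics/{c}0.png",p[:,:,::-1]);np.save(f"{c}0.npy",d)
    cal=optics.get_calibration(c)
    for t in("stop_foot","bottle","stop_lever_handle"):
        for r in finder.place_of(c,t)[:3]:
            u,v=r["xy"];z=d[int(v),int(u)];print(c,t,r,z,world(cal,u,v,z))
E
```

```text
pics
{'clock': 0.0, 'joints': array([ 1.10142961,  0.43520757,  0.02498948,  1.57407657, -0.011601  ,
        1.13396823, -0.07512   ]), 'dq': array([-4.45236856e-04, -1.05309626e-04,  9.19197447e-04, -1.93750560e-04,
       -1.13325856e-03,  2.81551912e-05,  1.76047527e-05]), 'joint_efforts': array([-1.39261294e-03, -6.67848945e+01,  9.84028950e-01, -3.14458537e+01,
       -6.06968324e-02,  4.28771158e-02,  1.82161334e-04]), 'position': array([ 0.22388836, -0.5829988 ,  0.22596266]), 'ee_rot': array([ 0.93579061,  1.36200174, -0.93457658]), 'force': array([0.57152431, 0.66694703, 0.61993583]), 'ft_torque': array([-0.00436643,  0.02082072,  0.05536621]), 'width': 1.0009900502822753}
{'camera_matrix': array([[435.13890484,   0.        , 320.06231102],
       [  0.        , 435.13890484, 245.20982132],
       [  0.        ,   0.        ,   1.        ]]), 'position': array([ 0.25313636, -0.40934113,  0.62732432]), 'orientation': array([ 0.79968272, -0.26458255, -0.63241873])}
side stop_foot {'xy': [275.9, 176.2], 'confidence': 0.66} 0.8270306 [0.61400455 0.19426303 0.16508614]
side stop
[... 200 characters left out ...]
 stop_lever_handle {'xy': [217.7, 155.4], 'confidence': 0.89} 0.72713333 [0.5087643  0.19977532 0.24767239]
{'camera_matrix': array([[436.89246391,   0.        , 320.83049067],
       [  0.        , 436.89246391, 239.30017192],
       [  0.        ,   0.        ,   1.        ]]), 'position': array([ 0.48151769, -0.04425495,  0.82256066]), 'orientation': array([ 0.07972384, -0.06735661, -1.5487127 ])}
top stop_foot {'xy': [160.8, 185.0], 'confidence': 0.62} 0.0 [ 0.48151769 -0.04425495  0.82256066]
top bottle {'xy': [192.5, 208.3], 'confidence': 0.88} 0.7668782 [0.6027552  0.18885415 0.06574745]
top bottle {'xy': [144.8, 253.2], 'confidence': 0.52} 0.5753044 [0.51228837 0.19221026 0.24969229]
```

View pics/side0.png

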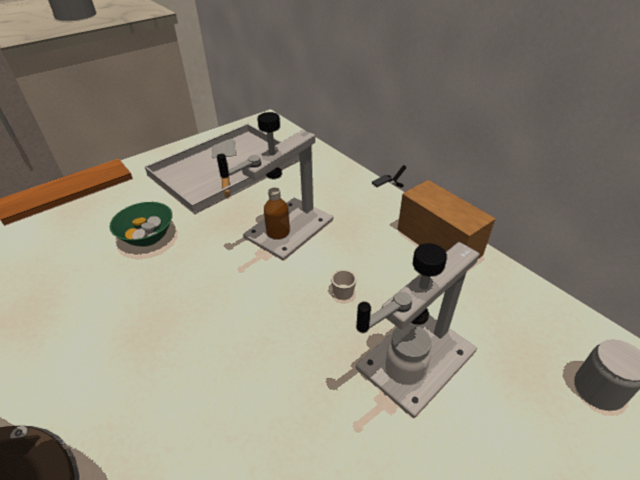

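View pics/top0.png

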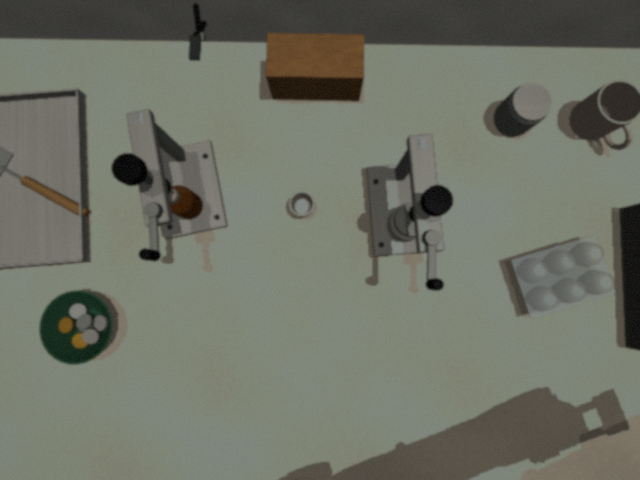

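The amber bottle's stand is the far one: side view bottle (277,215), knob (269,122), handle (223,165); top view knob (130,169), handle (149,254). Now I'll measure points from depth.

```bash
python3 - <<'E'
from h import *
for c,boxes in(("side",{"knob":(250,108,290,138),"handle":(212,148,234,184)}),("top",{"knob":(108,148,152,190),"handle":(134,240,164,264),"cap":(160,180,182,205)})):
    cal=optics.get_calibration(c);d=np.load(f"{c}0.npy");im=cv2.imread(f"pics/{c}0.png")
    for n,(a,b,e,f) in boxes.items():
        P=[]
        for v in range(b,f):
            for u in range(a,e):
                if d[v,u]>0: P.append([*world(cal,u,v,d[v,u]),im[v,u].max(),u,v])
        P=np.array(P)
        dk=P[(P[:,3]<70)] if n!="cap" else P
        hi=dk[(dk[:,2]>0.2)] if n!="cap" else dk[(dk[:,2]>0.08)&(dk[:,2]<.16)]
        if len(hi)<3: print(c,n,'none',len(P),len(dk));continue
        zt=np.percentile(hi[:,2],95);t=hi[hi[:,2]>zt-0.006]
        print(c,n,len(hi),"ztop",zt.round(4),"med",np.median(t[:,:3],0).round(4),"min",hi[:,:3].min(0).round(4),"max",hi[:,:3].max(0).round(4),"tmin",t[:,:3].min(0).round(4),"tmax",t[:,:3].max(0).round(4))
# whole stand: points of arm and base
for c in("side","top"):
    cal=optics.get_calibration(c);d=np.load(f"{c}0.npy")
    K=cal["camera_matrix"];v,u=np.mgrid[0:480,0:640];
    Pc=np.stack([(u-K[0,2])/K[0,0]*d,-(v-K[1,2])/K[1,1]*d,-d],-1).reshape(-1,3)
    W=Pc@rot(cal["orientation"]).T+cal["position"];W=W[d.ravel()>0]
    W=W[(abs(W[:,0]-.62)<.2)&(abs(W[:,1]-.21)<.12)]
    for a,b in((.005,.018),(.190,.209),(.209,.222),(.25,.3)):
        S=W[(W[:,2]>a)&(W[:,2]<b)].astype(np.float32)
        if len(S)>5: print(c,a,b,len(S),cv2.minAreaRect(S[:,:2]*1000),S[:,2].mean())
    S=W[(W[:,2]>.12)&(W[:,2]<.18)];np.savetxt(f"mid_{c}.txt",S)
E
```

```text
side knob 392 ztop 0.279 med [0.6165 0.2059 0.2781] min [0.5994 0.1887 0.2389] max [0.6366 0.2282 0.2798] tmin [0.5994 0.1904 0.273 ] tmax [0.6366 0.2282 0.2798]
side handle 200 ztop 0.2499 med [0.51   0.1902 0.2488] min [0.5034 0.1841 0.2103] max [0.5183 0.2009 0.2512] tmin [0.5043 0.1849 0.2445] tmax [0.517  0.2009 0.2512]
top knob 1012 ztop 0.2791 med [0.619  0.2097 0.2778] min [0.6002 0.1916 0.2012] max [0.6518 0.2296 0.2802] tmin [0.6002 0.1919 0.2732] tmax [0.6382 0.2296 0.2802]
top handle 197 ztop 0.25 med [0.5113 0.1923 0.2489] min [0.5045 0.1861 0.2097] max [0.5203 0.2014 0.2523] tmin [0.5047 0.1868 0.2445] tmax [0.5181 0.2014 0.2523]
top cap 244 ztop 0.1234 med [0.6152 0.2059 0.1211] min [0.6033 0.1965 0.0801] max [0.6388 0.2219 0.1599] tmin [0.6035 0.1965 0.1179] tmax [0.6284 0.2137 0.1599]
side 0.005 0.018 2111 ((648.862548828125, 217.18634033203125), (171.47967529296875, 122.37464141845703), 12.845866203308105) 0.011528203
side 0.19 0.209 1164 ((617.1293334960938, 208.60292053222656), (222.10060119628906, 38.06747055053711), 12.635193824768066) 0.20111002
side 0.209 0.222 345 ((564.555908203125, 197.84849548339844), (122.42709350585938, 23.074966430664062), 12.257230758666992) 0.21459523
side 0.25 0.3 420 ((575.295166015625, 196.06814575195312), (132.3778076171875, 40.534488677978516), 18.01971435546875) 0.27169508
top 0.005 0.018 3621 ((649.091796875, 218.24159240722656), (170.3748321533203, 119.85298919677734), 12.9996919631958) 0.011134997
top 0.19 0.209 2519 ((636.6748657226562, 215.80044555664062), (180.43251037597656, 37.23339080810547), 12.904325485229492) 0.2022075
top 0.209 0.222 580 ((564.1951293945312, 199.12640380859375), (120.31073760986328, 22.061237335205078), 12.801286697387695) 0.21474065
top 0.25 0.3 919 ((574.44287109375, 197.080810546875), (133.8511962890625, 39.32720947265625), 17.796463012695312) 0.27536222
```

```bash
cat >> h.py <<'E'
def rel(target):
    s=arm.observe();M=rot(s["ee_rot"]);return (M.T@(np.array(target)-s["position"])*1000).round(1)
E
python3 - <<'E'
from h import *
s=arm.observe();print(rot(s["ee_rot"]).round(4))
print(rel([.224,-.583,.36]),rel([.42,-.19,.36]),rel([.618,.2085,.32]))
E
```

```text
[[-1.000e-04  9.335e-01  3.586e-01]
 [ 2.000e-04  3.586e-01 -9.335e-01]
 [-1.000e+00 -0.000e+00 -2.000e-04]]
[-133.4    0.    -0.4] [-133.3  323.9 -297. ] [ -93.3  651.7 -598. ]
```

>>> send_rows(
  rows=[
    [[-50, 0, 0, 0, 0, 0, 0], [-100, 10, -10, 0, 0, 0, 0], [-133, 40, -37, 0, 0, 0, 0], [-133, 75, -69, 0, 0, 0, 0], [-133, 110, -101, 0, 0, 0, 0], [-133, 145, -133, 0, 0, 0, 0], [-133, 180, -165, 0, 0, 0, 0], [-133, 215, -197, 0, 0, 0, 0]],
  ],
  grip_force=20,
)

```text
clock: 1.2
position: [0.3546, -0.3206, 0.36]
ee_rot: [0.935, 1.36, -0.935]
force: [2.0, -0.4, 0.7]
width: 0.351
```

```bash
python3 - <<'E'
from h import *
s=arm.observe();print(s['clock'],s['position'],s['joints'],s['width'])
print(rel([.618,.2085,.36]),rel([.618,.2085,.32]))
E
```

```text
1.2 [ 0.35464737 -0.3205898   0.36000982] [ 0.74420281  0.11252692 -0.13605974  1.68451775  0.01585523  1.34488318
 -0.5987528 ] 0.3510474861497151
[-2.000e-01  4.355e+02 -3.995e+02] [  39.8  435.5 -399.6]
```

>>> send_rows(
  rows=[
    [[0, 35, -32, 0, 0, 0, 0], [0, 70, -64, 0, 0, 0, 0], [0, 105, -96, 0, 0, 0, 0], [0, 140, -128, 0, 0, 0, 0], [0, 175, -160, 0, 0, 0, 0], [0, 210, -192, 0, 0, 0, 0], [0, 245, -224, 0, 0, 0, 0], [0, 280, -256, 0, 0, 0, 0]],
  ],
)

```text
clock: 2.0
position: [0.5243, 0.0186, 0.36]
ee_rot: [0.935, 1.36, -0.935]
force: [1.5, -0.5, -0.6]
width: 0.004
```

```bash
python3 - <<'E'
from h import *
s=arm.observe();print(s['clock'],s['position'],s['joints'],s['width'])
print(rel([.618,.2085,.36]),rel([.618,.2085,.30]))
E
```

```text
2.0 [0.52430096 0.01861698 0.35997941] [ 0.21946592  0.22330813 -0.44486609  1.56693023  0.09771675  1.37283391
 -1.43948961] 0.003547933038208923
[  -0.   155.5 -143.7] [  60.   155.5 -143.8]
```

>>> send_rows(
  rows=[
    [[0, 35, -32, 0, 0, 0, 0], [0, 70, -64, 0, 0, 0, 0], [0, 105, -97, 0, 0, 0, 0], [0, 135, -125, 0, 0, 0, 0], [0, 155.5, -143.5, 0, 0, 0, 0], [30, 155.5, -143.5, 0, 0, 0, 0], [60, 155.5, -143.5, 0, 0, 0, 0], [65, 155.5, -143.5, 0, 0, 0, 0]],
  ],
)

```text
clock: 2.8
position: [0.616, 0.2058, 0.2909]
ee_rot: [0.931, 1.364, -0.94]
force: [-0.9, 0.2, -0.4]
width: 0.007
```

```bash
python3 - <<'E'
from h import *
s=arm.observe();print(s['clock'],s['position'],s['joints'],s['width'],s['force'])
for c in("side","top"):
    p,d=optics.get_image(c);cv2.imwrite(f"pics/{c}1.png",p[:,:,::-1])
a=cv2.imread("pics/side1.png")[80:260,180:380];b=cv2.imread("pics/top1.png")[100:280,60:260]
cv2.imwrite("pics/both1.png",np.hstack([cv2.resize(a,None,fx=2,fy=2),cv2.resize(b,None,fx=2,fy=2)]))
E
```

```text
2.8 [0.61601767 0.20575609 0.29085067] [-0.10332002  0.48722356 -0.47917298  1.37307177  0.22298222  1.34097422
 -1.79039573] 0.0068612739797290255 [-0.90813747  0.22972331 -0.40612893]
```

View pics/both1.png

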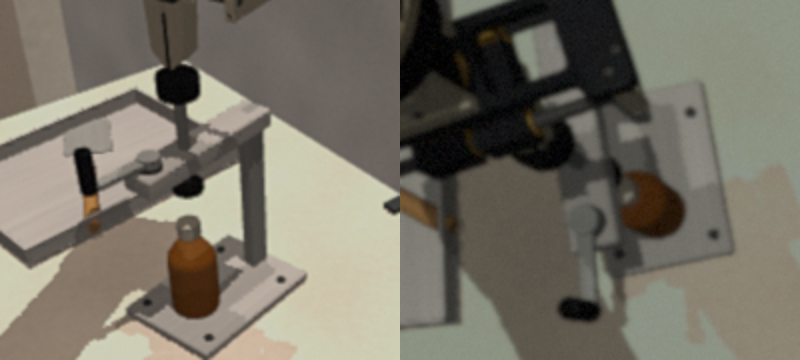

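Fingers sit centred over the knob (side crop 178,75), gap visible. Descend gently.

>>> send_rows(
  rows=[
    [[0, 0, 0, 0, 0, 0, 0], [4, 0, 0, 0, 0, 0, 0], [8, 0, 0, 0, 0, 0, 0], [12, 0, 0, 0, 0, 0, 0], [16, 0, 0, 0, 0, 0, 0], [20, 0, 0, 0, 0, 0, 0], [24, 0, 0, 0, 0, 0, 0], [24, 0, 0, 0, 0, 0, 0]],
  ],
)

```text
clock: 3.7
position: [0.6174, 0.2066, 0.2702]
ee_rot: [0.935, 1.361, -0.935]
force: [-0.0, 0.1, -0.5]
width: 0.007
```

```bash
python3 - <<'E'
from h import *
s=arm.observe();print(s['clock'],s['position'],s['ee_rot'],s['force'])
E
```

```text
3.7 [0.6174453  0.20661295 0.27020596] [ 0.93472961  1.36085833 -0.93512748] [-0.00811793  0.07758241 -0.47643253]
```

```bash
cat > look.py <<'E'
import sys
from h import *
n=sys.argv[1]
for c in("side","top"):
    p,d=optics.get_image(c);cv2.imwrite(f"pics/{c}{n}.png",p[:,:,::-1]);np.save(f"{c}{n}.npy",d)
a=cv2.imread(f"pics/side{n}.png")[90:240,195:345];b=cv2.imread(f"pics/top{n}.png")[120:270,80:230]
cv2.imwrite(f"pics/both{n}.png",np.hstack([cv2.resize(a,(400,400)),cv2.resize(b,(400,400))]))
E
python3 look.py 2
```

```text
(no output)
```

View pics/both2.png

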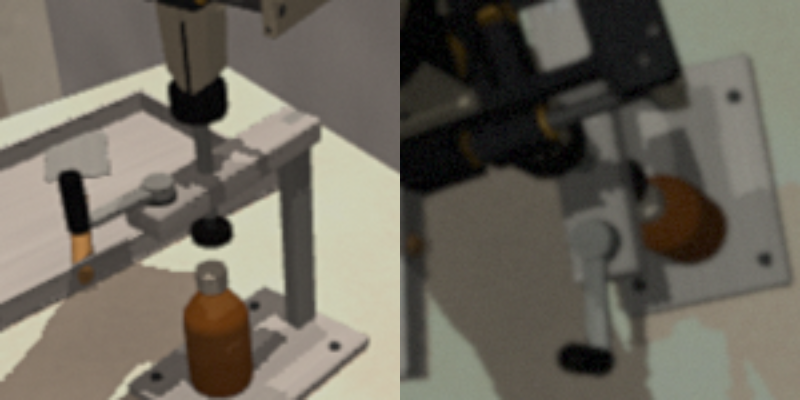

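The knob has moved down with the fingers (foot now at side crop 212,232, nearer the cap). Continue to just above touch.

>>> send_rows(
  rows=[
    [[4, 0, 0, 0, 0, 0, 0], [8, 0, 0, 0, 0, 0, 0], [12, 0, 0, 0, 0, 0, 0], [16, 0, 0, 0, 0, 0, 0], [20, 0, 0, 0, 0, 0, 0], [22, 0, 0, 0, 0, 0, 0], [24, 0, 0, 0, 0, 0, 0], [25, 0, 0, 0, 0, 0, 0]],
  ],
)

```text
clock: 4.6
position: [0.6176, 0.2067, 0.2455]
ee_rot: [0.935, 1.361, -0.935]
force: [-0.6, -0.0, 5.6]
width: 0.007
```

```bash
python3 look.py 3;python3 - <<'E'
from h import *
s=arm.observe();print(s['clock'],s['position'],s['ee_rot'],s['force'])
E
```

```text
4.7 [0.61753087 0.20669453 0.24550458] [ 0.93490718  1.36073033 -0.93484808] [0.95918694 0.44795944 2.04568492]
```

View pics/both3.png

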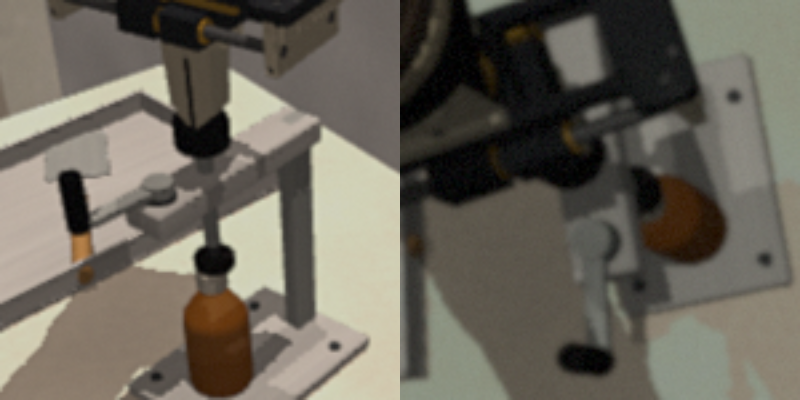

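Foot is at the cap top (side crop 214,272), within a couple of mm. Add about 6 mm slowly, so the sprung foot compresses ~4 mm.

>>> send_rows(
  rows=[
    [[1, 0, 0, 0, 0, 0, 0], [2, 0, 0, 0, 0, 0, 0], [3, 0, 0, 0, 0, 0, 0], [4, 0, 0, 0, 0, 0, 0], [5, 0, 0, 0, 0, 0, 0], [6, 0, 0, 0, 0, 0, 0], [6, 0, 0, 0, 0, 0, 0], [6, 0, 0, 0, 0, 0, 0]],
  ],
)

```text
clock: 5.5
position: [0.6176, 0.2067, 0.2398]
ee_rot: [0.935, 1.36, -0.935]
force: [-0.1, -0.4, 4.6]
width: 0.006
```

```bash
python3 look.py 4;python3 - <<'E'
from h import *
s=arm.observe();print(s['clock'],s['position'],s['ee_rot'],s['force'])
E
```

```text
5.6 [0.61755809 0.20669644 0.23987302] [ 0.93510421  1.36048446 -0.93471966] [-0.80033505 -1.01510093  3.92918341]
```

View pics/both4.png

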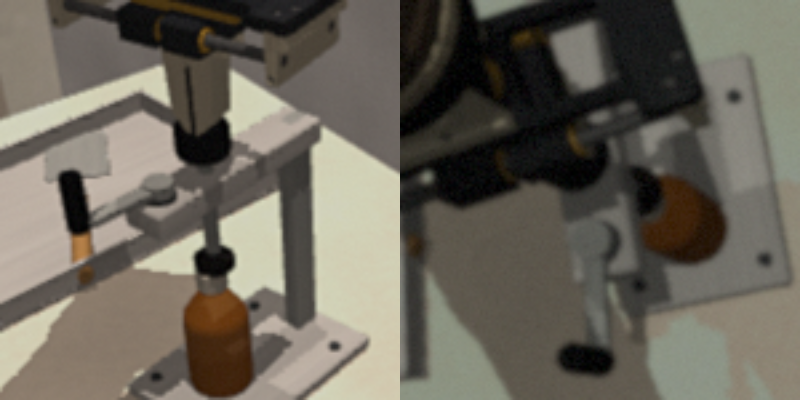

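Foot stayed where it was while the knob dropped a further 5.6 mm, so it is on the cap with its spring about half used. Retract and plan the lever push.

>>> send_rows(
  rows=[
    [[-3, 0, 0, 0, 0, 0, 0], [-20, 0, 0, 0, 0, 0, 0], [-50, 0, 0, 0, 0, 0, 0], [-80, 0, 0, 0, 0, 0, 0], [-80, -35, 0, 0, 0, 0, 0], [-80, -70, 0, 0, 0, 0, 0], [-80, -110, 0, 0, 0, 0, 0], [-80, -110, 0, 0, 0, 0, 0]],
  ],
)

```text
clock: 6.4
position: [0.5105, 0.1655, 0.3195]
ee_rot: [0.932, 1.361, -0.938]
force: [0.1, -0.5, -0.1]
width: 0.005
```

```bash
python3 look.py 5;python3 - <<'E'
from h import *
s=arm.observe();print(s['clock'],s['position'],s['ee_rot'],s['force'])
pv=np.array([.5741,.1985]);
def fp(th,off,r=.065):
    a=np.deg2rad(192.8)-th;u=np.array([np.cos(a),np.sin(a)]);t=np.array([u[1],-u[0]]);return pv+r*u-off*t
print(pv+0,fp(.1,0))
p=fp(.1,.045);print(p,rel([*p,.30]),rel([*p,.224]))
s0=np.array([*p,.224]);M=rot(s['ee_rot'])
for th in np.arange(.1,1.51,.1):
    q=fp(th,.0175);print(round(th,2),q.round(3),(M.T@(np.array([*q,.224])-s0)*1000).round(1))
cal=optics.get_calibration("top");d=np.load("top5.npy");
P=np.array([world(cal,u,v,d[v,u]) for v in range(235,270) for u in range(130,170) if d[v,u]>0])
t=P[P[:,2]>.245];print("handle top",np.median(t,0) if len(t) else None)
E
```

```text
6.5 [0.51445688 0.16665987 0.31997   ] [ 0.93490558  1.35962917 -0.93538111] [-0.81500292 -0.23992662  0.66322781]
[0.5741 0.1985] [0.50959429 0.1904992 ]
[0.5151333 0.1458414] [20.  -6.8 19.7] [96.  -6.8 19.6]
0.1 [0.512 0.173] [ -0.    6.6 -26.7]
0.2 [0.51  0.179] [ -0.    6.8 -33.4]
0.3 [0.508 0.186] [ -0.    7.7 -40.1]
0.4 [0.507 0.193] [ -0.    9.2 -46.6]
0.5 [0.507 0.199] [ -0.   11.4 -53. ]
0.6 [0.507 0.206] [ -0.   14.2 -59.1]
0.7 [0.508 0.213] [ -0.1  17.6 -64.9]
0.8 [0.51  0.219] [ -0.1  21.6 -70.4]
0.9 [0.512 0.226] [ -0.1  26.1 -75.4]
1.0 [0.515 0.232] [ -0.1  31.  -79.9]
1.1 [0.519 0.237] [ -0.1  36.4 -83.9]
1.2 [0.523 0.243] [ -0.1  42.2 -87.4]
1.3 [0.528 0.247] [ -0.1  48.3 -90.3]
1.4 [0.533 0.252] [ -0.1  54.6 -92.5]
1.5 [0.539 0.256] [ -0.1  61.1 -94.1]
handle top [0.50575456 0.1256878  0.40882188]
```

View pics/both5.png

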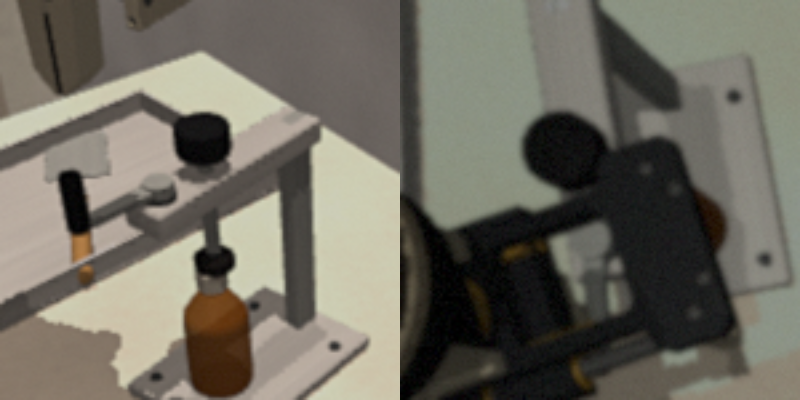

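Knob (203,138 in the side crop) stayed down with the foot on the cap. Now go down beside the handle.

>>> send_rows(
  rows=[
    [[0, -7, 10, 0, 0, 0, 0], [0, -7, 20, 0, 0, 0, 0], [0, -7, 20, 0, 0, 0, 0], [25, -7, 20, 0, 0, 0, 0], [50, -7, 20, 0, 0, 0, 0], [75, -7, 20, 0, 0, 0, 0], [95, -7, 20, 0, 0, 0, 0], [95, -7, 20, 0, 0, 0, 0]],
  ],
)

```text
clock: 7.3
position: [0.5143, 0.1452, 0.222]
ee_rot: [0.932, 1.364, -0.939]
force: [-0.6, -0.5, -0.2]
width: 0.012
```

```bash
python3 look.py 6;python3 - <<'E'
from h import *
s=arm.observe();print(s['clock'],s['position'],s['ee_rot'],s['force'])
E
```

```text
7.4 [0.51581721 0.1461928  0.22495976] [ 0.93508163  1.36118227 -0.93511646] [ 0.14893036 -0.0012672   0.93605269]
```

View pics/both6.png

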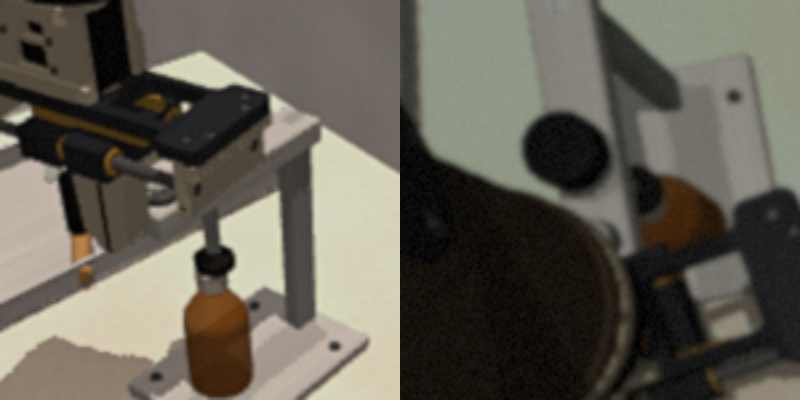

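Shut fingers stand beside the handle (side crop 110,210 vs handle 72,205), clear of it. Push along the arc.

>>> send_rows(
  rows=[
    [[0, 4, -13, 0, 0, 0, 0], [0, 6, -24, 0, 0, 0, 0], [0, 7, -33, 0, 0, 0, 0], [0, 8, -42, 0, 0, 0, 0], [0, 10, -51, 0, 0, 0, 0], [0, 14, -59, 0, 0, 0, 0], [0, 18, -65, 0, 0, 0, 0], [0, 21, -70, 0, 0, 0, 0]],
  ],
)

```text
clock: 8.2
position: [0.5097, 0.2197, 0.2245]
ee_rot: [0.934, 1.361, -0.935]
force: [-0.7, -1.5, 0.7]
width: 0.007
```

```bash
python3 look.py 7;python3 - <<'E'
from h import *
s=arm.observe();print(s['clock'],s['position'],s['ee_rot'],s['force'])
E
```

```text
8.3 [0.50987699 0.22017147 0.22460032] [ 0.93462509  1.36178991 -0.93371936] [-0.28896818 -0.3239076  -0.27192045]
```

View pics/both7.png

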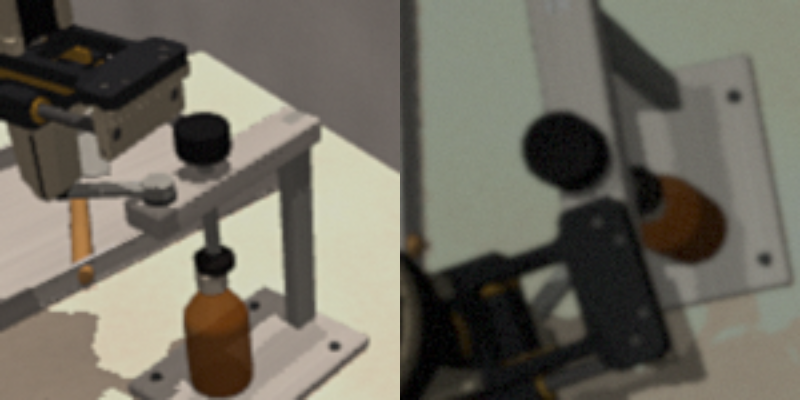

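Lever is swinging with the fingers (bar now points left in the side crop, 65,188–150,190). Continue, stopping short of the end.

>>> send_rows(
  rows=[
    [[0, 4, -5, 0, 0, 0, 0], [0, 9, -9, 0, 0, 0, 0], [0, 14, -13, 0, 0, 0, 0], [0, 19, -17, 0, 0, 0, 0], [0, 24, -19, 0, 0, 0, 0], [0, 28, -20, 0, 0, 0, 0], [0, 30, -21, 0, 0, 0, 0], [0, 30, -21, 0, 0, 0, 0]],
  ],
)

```text
clock: 9.1
position: [0.5309, 0.2496, 0.2247]
ee_rot: [0.936, 1.361, -0.934]
force: [0.7, -0.2, 0.2]
width: 0.006
```

```bash
python3 look.py 8;python3 - <<'E'
from h import *
s=arm.observe();print(s['clock'],s['position'],s['ee_rot'],s['force'])
E
```

```text
9.2 [0.53071579 0.24945874 0.22484866] [ 0.93559919  1.36042255 -0.93429279] [ 0.24540202  0.54509644 -0.48685933]
```

View pics/both8.png

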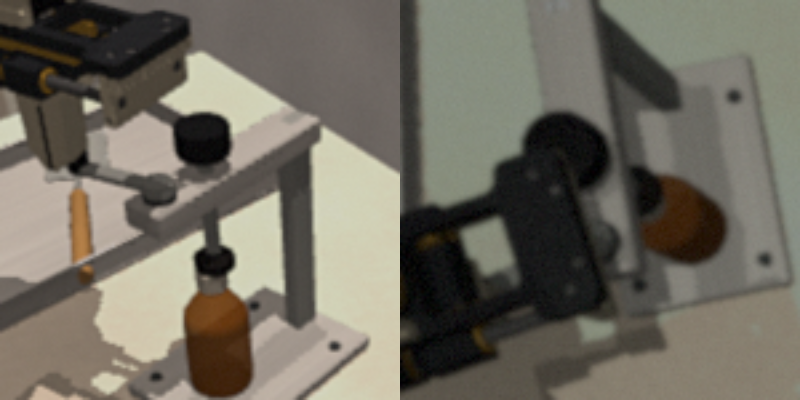

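Handle (side crop 80,165) is carried well round; push the last few mm to the end stop.

>>> send_rows(
  rows=[
    [[0, 1.5, -0.5, 0, 0, 0, 0], [0, 3, -1, 0, 0, 0, 0], [0, 4.5, -1.5, 0, 0, 0, 0], [0, 6, -2, 0, 0, 0, 0], [0, 7, -2, 0, 0, 0, 0], [0, 8, -2.5, 0, 0, 0, 0], [0, 9, -3, 0, 0, 0, 0], [0, 9, -3, 0, 0, 0, 0]],
  ],
)

```text
clock: 10.0
position: [0.5378, 0.2555, 0.2246]
ee_rot: [0.935, 1.361, -0.935]
force: [-1.2, -1.4, -0.1]
width: 0.005
```

```bash
python3 - <<'E'
from h import *
s=arm.observe();print(s['clock'],s['position'],s['ee_rot'],s['force'])
E
```

```text
10.0 [0.53777876 0.25549914 0.22464944] [ 0.935006    1.36085176 -0.93478355] [-1.18767697 -1.37981037 -0.14243699]
```

>>> send_rows(
  rows=[
    [[0, 1, 0, 0, 0, 0, 0], [0, 2, 0, 0, 0, 0, 0], [0, 3, -0.5, 0, 0, 0, 0], [0, 3, -0.5, 0, 0, 0, 0], [0, 3, -0.5, 0, 0, 0, 0], [0, 3, -0.5, 0, 0, 0, 0], [0, 3, -0.5, 0, 0, 0, 0], [0, 3, -0.5, 0, 0, 0, 0]],
  ],
)

```text
clock: 10.8
position: [0.5398, 0.2564, 0.2246]
ee_rot: [0.934, 1.361, -0.936]
force: [-5.9, -2.1, 0.6]
width: 0.004
```

```bash
python3 - <<'E'
from h import *
s=arm.observe();print(s['clock'],s['position'],s['ee_rot'],s['force'])
E
```

```text
10.8 [0.5397687  0.25641569 0.22457513] [ 0.93369099  1.36109792 -0.93624329] [-5.86760134 -2.05028562  0.64044779]
```

Force rose to 6 N with no more travel: the end stop. Back away along -y, then up.

>>> send_rows(
  rows=[
    [[0, -5, 0, 0, 0, 0, 0], [0, -15, 0, 0, 0, 0, 0], [0, -25, 0, 0, 0, 0, 0], [-20, -35, 0, 0, 0, 0, 0], [-55, -60, 0, 0, 0, 0, 0], [-95, -90, 20, 0, 0, 0, 0], [-125, -115, 50, 0, 0, 0, 0], [-125, -130, 80, 0, 0, 0, 0]],
  ],
)

```text
clock: 11.6
position: [0.4472, 0.1361, 0.354]
ee_rot: [0.937, 1.356, -0.928]
force: [1.3, 0.7, -0.6]
width: 0.001
```

>>> send_rows(
  rows=[
    [[0, 0, 40, 0, 0, 0, 0], [0, 0, 80, 0, 0, 0, 0], [0, 0, 120, 0, 0, 0, 0], [0, 0, 160, 0, 0, 0, 0], [0, 0, 180, 0, 0, 0, 0], [0, 0, 180, 0, 0, 0, 0], [0, 0, 180, 0, 0, 0, 0], [0, 0, 180, 0, 0, 0, 0]],
  ],
)

```text
clock: 12.4
position: [0.5117, -0.031, 0.3499]
ee_rot: [0.934, 1.361, -0.933]
force: [0.1, -0.3, -0.6]
width: 0.005
```

```bash
python3 look.py 9;python3 - <<'E'
from h import *
s=arm.observe();print(s['clock'],s['position'],s['force'])
d=np.load("top9.npy");cal=optics.get_calibration("top")
r=finder.place_of("side","stop_lever_handle");print(r[:2])
c2=optics.get_calibration("side");d2=np.load("side9.npy")
K=cal["camera_matrix"]
def cloud(c,d):
    K=c["camera_matrix"];v,u=np.mgrid[0:480,0:640]
    Pc=np.stack([(u-K[0,2])/K[0,0]*d,-(v-K[1,2])/K[1,1]*d,-d],-1).reshape(-1,3)
    W=Pc@rot(c["orientation"]).T+c["position"];return W[d.ravel()>0]
for c,dd in((cal,d),(c2,d2)):
    W=cloud(c,dd)
    h=W[(abs(W[:,0]-.556)<.04)&(abs(W[:,1]-.262)<.04)&(W[:,2]>.243)&(W[:,2]<.26)]
    k=W[(np.hypot(W[:,0]-.618,W[:,1]-.2085)<.015)&(W[:,2]>.225)&(W[:,2]<.3)]
    hm=np.median(h,0);print("handle",len(h),hm,"knob",len(k),np.median(k,0))
    v=hm[:2]-[.5741,.1985];print("theta",np.deg2rad(192.8)-np.arctan2(v[1],v[0]))
E
```

```text
12.5 [ 0.51187041 -0.03116664  0.34996748] [ 0.41150029 -0.08345969  0.52754915]
[{'xy': [223.1, 131.6], 'confidence': 0.85}]
handle 0 [nan nan nan] knob 0 [nan nan nan]
theta nan
handle 55 [0.55566243 0.25865319 0.24816311] knob 127 [0.61619835 0.2063879  0.23906953]
theta 1.496779753761698
  return _methods._mean(a, axis=axis, dtype=dtype,
  ret = um.true_divide(
```

View pics/both9.png

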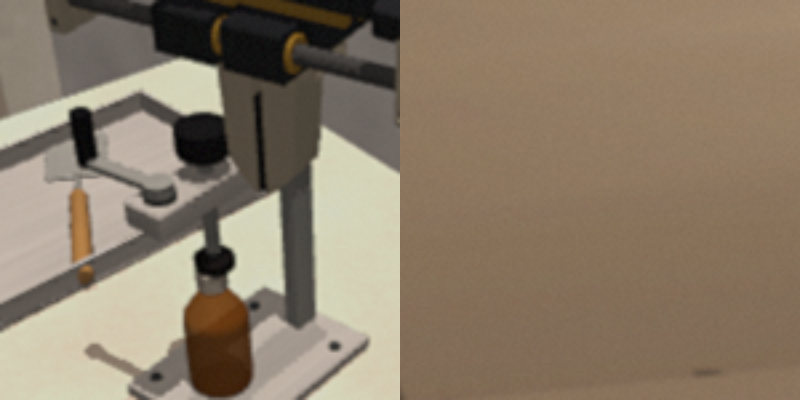

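Handle (82,135 in the side crop) stands at the end, at about 1.5 rad. The knob top is at 0.239 m, the foot is on the cap, the bottle is upright and the robot is clear. Handing in.

```bash
python3 -c "
from cell import arm
print(arm.sign_off())"
```

```text
the job is handed in; nothing more can be done
None
```

The stop on the amber bottle's stand is lowered onto the cap and its clamp lever is swung over to the end stop. I handed the job in at about 12.5 s; sign-off gives no verdict.

- **Stop:** I pressed the knob down about 40 mm with the shut fingers. The foot stopped moving in the pictures while the knob went down a further 5.6 mm, so it is on the cap with its spring about half compressed. The tool force peaked at about 6 N in the readings between moves.
- **Lever:** I pushed the handle round until the force rose to about 6 N with no further travel.
- **Last checks:** The side camera put the lever at about 1.50 rad and the knob top at 0.239 m, about 4.5 mm past the computed touch height. The bottle stood upright under the foot and the arm was clear of everything.
- **Not confirmed:** The top camera was blocked by the arm in the last look, so those figures come from the side camera alone. I judged the foot's contact force from the geometry and pictures; it was not measured directly.

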